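Stow the scraper and hold a board in the corner of the fixture

TASK

Someone left the flat scraper lying on the aluminium fixture plate: slide it blade first, fully home, into the slot of the wooden holder and let go of it. Then lay the circuit board flat on the fixture plate and press it into the corner so that it bears on both steel stops at once, its long side along the longer stop, and finish while still holding it pressed lightly but clearly against both. Leave the other things on the bench where they are.

Things in the scene. Friction and masses are not known exactly. Their poses are not given: they have to be found in the camera images.
- fixture: Fixed, smooth (slippery, friction about 0.2) aluminium plate, 220 (x) x 170 (y) x 12 mm high, lying on the bench with two smooth dark steel stops on it that form an L. Origin: centre of its underside. Its working corner is the one at +x, +y.
- stop_end: The shorter steel stop, a bar 16 mm thick (x), 146 mm long (y), standing 10 mm above the plate. Its axes are the fixture's. Origin: middle of the foot of its inner face (the face the board bears on, looking to -x), on the plate's top, 12 mm above the bench, 90 mm to +x of the fixture's centre.
- stop_side: The longer steel stop, a bar 165 mm long (x), 16 mm thick (y), standing 10 mm above the plate. Its axes are the fixture's. Origin: middle of the foot of its inner face (looking to -y), on the plate's top, 65 mm to +y of the fixture's centre.
- nest (a point): Where the centre of the board's underside lies when the board is seated in the corner: on the plate's top (12 mm above the bench), 50 mm from the inner face of stop_end and 40 mm from that of stop_side. Axes as the fixture.
- board_mid (a point): Centre, half-way up (21 mm above its underside), of the loose circuit board (0.2 kg): 100 (x) x 80 (y) x 8 mm, an aluminium carrier with a dark green board on it. A finned aluminium heat sink in its middle, 44 (x) x 28 (y) mm, from 8 to 42 mm above the underside, is the grip (across y). Low parts up to 16 mm stand near the short edges. Starts flat on the bench; half a turn does not matter.
- scraper_grip (a point): Centre, half-way up (13 mm above the underside), of the black handle of the scraper (0.12 kg), which lies flat. Handle 90 (x) x 22 (y) x 26 mm high; from its front a flat steel blade reaches 60 mm further to +x, 40 mm wide (y), 4 mm thick, its underside level with the handle's. Starts on the fixture plate (underside 12 mm above the bench).
- scraper_tip (a point): Middle of the front edge of the scraper's blade, 105 mm to +x of scraper_grip and 2 mm above the scraper's underside.
- rack: Fixed wooden holder, 80 mm wide (y). Origin: on the bench under the slot's middle. A block 33 mm high spans x = -25 to +35 mm; in front a sill 12 mm high reaches to x = -110 mm. The slot opens to -x at x = -25 mm, 50 mm deep (x), 48 mm wide (y), 9 mm high, its floor level with the sill. The blade slides in along +x; the handle stays out, on the sill.
- slot_back (a point): Middle of the slot's end wall, 25 mm to +x of the rack's origin and 14 mm above the bench: where scraper_tip lies when the scraper is fully home. Axes as the rack.
Things that resemble listed ones, but are neither listed nor needed, are in the scene too. What is shaped like the part that bears scraper_grip but orange or yellow is not meant.

How it is judged:
By the outcome, as a careful person would: the job done as asked, in the order asked, and still so for the second after the job is handed in, while the arm keeps its last pose, push and grip.
It also fails if it takes over 72 s, if anything falls off the work surface, if the arm or the gripper's body presses on something with over 40 N, if the wrist force passes 120 N, or if a joint passes its speed limit or range.

ROBOT

A 7-joint arm with a two-finger parallel gripper is mounted at the origin on the work surface. World frame = base frame: x ahead of the robot, y to its left, z up, the work surface at z = 0. Lengths are in m, angles in rad, forces in N, time in s.
With the tool pointing down it reaches from about 0.425 to 0.875 m from the base axis. Payload 8.4 kg.
Tool frame: the origin (TCP) lies midway between the tips of the shut fingers; the grasp point (between the pads) lies 19 mm behind it; z points along the fingers, y is the direction in which the jaws open and shut (so a half turn about z gives the same grasp; the last joint's range is limited). The gripper opens to 87 mm and grips with 3 to 60 N. Pads are 19 mm wide; open, the fingers measure 117 mm over their backs; the gripper's body (75 mm by 190 mm) begins 51 mm behind the grasp point.
Start: joints at [-1.312, 0.333, 0.04, 1.465, -0.013, 1.343, -0.059], TCP at [0.228, 0.609, 0.223] pointing down, gripper open.
Joint ranges: [-2.58, 2.58], [-0.38, 2.09], [-1.3, 1.39], [0.25, 2.4], [-1.5, 4.64], [0.08, 2.09], [-2.65, 2.65]. Speed limits (rad/s): [2.22, 2.22, 2.79, 2.79, 3.14, 3.14, 3.14].

INTERFACE

Orientations are given as a unit quaternion [w, x, y, z].
In Python, from plant import bot gives the robot as it stands.
- The arm moves only by the tool step_arm, never from a script. Its argument "increments" is one flat list of numbers, 7 for each row, row after row: the turn, a rotation vector about the tool's x, y, z in degrees, then the shift along the tool's x, y, z in m, then the finger opening in m, from 0 to 0.087. A call has exactly 5 rows; each row is the pose to reach, as a shift and turn from the pose commanded when the call began, along the tool's axes at that moment; what a row does not reach only later rows make up. A row lasts 1/8 s, in which the tool goes at most 62.5 mm and 10.7 degrees, less where a joint would pass 70% of its speed; a pose out of reach is approached as far as the arm can. A call with a gripper value outside its range is refused whole. The fingers move at their own pace and stop on an object; "force" is the grip in N (left out, the last holds). Time passes only in rows, so rows that repeat a pose let the fingers close, or fill a call up. It gives the time, the measured TCP pose, the force and the opening at its end, in the units of the state.
- bot.get_state(): the state, without advancing time (a new reading comes with each control period).
- bot.snapshot(name): name is "scene" or "top" or "wrist"; returns a dict with "color" (384x512x3 uint8, red, green, blue), "camera_matrix" (3x3 intrinsics, pixels), "k1" (the pictures are not rectified: a ray, as slopes to the right and down, at radius r is drawn at 1 + k1 r^2 times it, then the intrinsics apply), "pose" (4x4, takes a point from camera to world coordinates). Camera axes: x right, y up, looking along -z (the intrinsics and any distortion apply to the point x, -y, -z); pixel columns grow to the right and rows downward; lengths in m; the calibration is good to about 2 mm. A picture is of the moment at which its call begins. There is no depth.
- bot.job_done(): hands the job in, once; it reports no verdict.
Trained networks look in the newest picture that a camera, given by its name, has taken for a name from the list of things; names that differ only in an ending like _2 or _b are one class to them, and where a whole thing is asked for, a point or a joint stands for the part that bears it (a point fixed in the world has none). Each returns a list of dicts, best first, with "score" (0 to 1); they miss things now and then, are a little off and sometimes report something else, mostly with a low value. They report only what shows in the picture. A call takes as long as a camera call. They do not tell look-alikes from the thing itself.
- bot.recognise(camera, name): "xyz" ([x, y, z] in m, in world coordinates, good to about 4 mm: the middle of the surface that is visible of it).
The state is a dict: "t": time; "q": joint angles; "joint_velocities": joint speeds; "effort": joint torques, N m; "position": TCP position; "tool_rot": TCP orientation; "wrist_force": force on the tool from outside, world axes, zero at the start; "torque": the same for the moment, N m; "opening": finger opening in m.
Only numpy, scipy, OpenCV 4.12 (cv2) and the standard library are available. Lean on these libraries where they do the work, as an engineer would, in place of code of your own. Each camera call takes 0.05 s, during which the arm holds its last target. There are 200 camera calls.

## Working session

There is one attempt and no reset: what is moved stays moved. The work goes in short steps, Python scripts to look and compute and a tool call to move; the robot and the scene stay as the last step left them, time stands still between calls to the robot, and variables do not carry over. Pictures are saved under pics/ and viewed, about 8 in all and at most 12, crops included, and the job is handed in when it is done.

Besides the shell and the picture viewer there is one more tool, called after ">>>" by a JSON object that holds its "fn" and its "kwargs". step_arm: Moves the arm, as the interface text tells. Its arguments: {"type":"object","properties":{"increments":{"type":"array"},"force":{"type":"number"}},"required":["increments"]}

```bash
mkdir -p pics; ls
cat > h.py <<'E'
import numpy as np,cv2
from plant import bot
from scipy.spatial.transform import Rotation as R
def snap(cam,fn=None):
    s=bot.snapshot(cam)
    if fn: cv2.imwrite('pics/'+fn,s['color'][:,:,::-1])
    return s
def proj(s,P):
    P=np.atleast_2d(P);T=np.linalg.inv(s['pose']);p=P@T[:3,:3].T+T[:3,3]
    u=np.c_[p[:,0],-p[:,1]]/(-p[:,2:3]);r2=(u**2).sum(1,keepdims=True);u=u*(1+s['k1']*r2)
    K=np.array(s['camera_matrix']);return u@K[:2,:2].T+K[:2,2]
def unproj(s,px,z):
    px=np.atleast_2d(px).astype(float);K=np.array(s['camera_matrix'])
    d=(px-K[:2,2])@np.linalg.inv(K[:2,:2]).T;u=d.copy()
    for _ in range(20):u=d/(1+s['k1']*(u**2).sum(1,keepdims=True))
    ray=np.c_[u[:,0],-u[:,1],-np.ones(len(u))]@s['pose'][:3,:3].T;o=s['pose'][:3,3]
    return o+ray*((z-o[2])/ray[:,2])[:,None]
def rel(p,quat=None):
    st=bot.get_state()
    return R.from_quat(np.roll(st['tool_rot'],-1)).inv().apply(np.array(p)-st['position'])
E
python3 - <<'E'
from h import *
st=bot.get_state();print(st)
for c in ['top','scene']:
    s=snap(c,c+'1.png');print(c,s['pose'].round(3).tolist(),s['camera_matrix'],s['k1'])
    for n in ['fixture','stop_end','stop_side','board_mid','scraper_grip','rack']:
        print(c,n,[(np.round(d['xyz'],3).tolist(),round(d['score'],2),proj(s,d['xyz'])[0].round().tolist()) for d in bot.recognise(c,n)])
E
python3 -c "
import cv2
for n in ['top','scene']:
  i=cv2.imread('pics/%s1.png'%n);cv2.imwrite('pics/%s1b.png'%n,cv2.resize(i,(800,600),interpolation=cv2.INTER_CUBIC))"
```

```text
pics
{'t': 0.0, 'q': array([-1.31221327,  0.33389638,  0.03987092,  1.46629502, -0.01341591,
        1.34328311, -0.05850223]), 'joint_velocities': array([-0.00013796, -0.00022902,  0.00027111, -0.00068351, -0.00037013,
       -0.00250998,  0.00071245]), 'effort': array([ 6.94839855e-04, -6.56366587e+01,  1.33577161e+00, -4.03794229e+01,
       -5.95823117e-02,  4.48446104e-02,  1.40579004e-04]), 'position': array([0.22748361, 0.6083854 , 0.22165699]), 'tool_rot': array([-9.78241543e-05,  1.77949004e-01,  9.84039379e-01, -8.01987922e-04]), 'wrist_force': array([ 0.90899061,  0.16508444, -0.6473224 ]), 'torque': array([-0.00035941,  0.01600672, -0.01119828]), 'opening': 0.08673022574720166}
top [[0.015, 0.996, -0.088, 0.428], [-1.0, 0.017, 0.022, 0.014], [0.023, 0.088, 0.996, 0.864], [0.0, 0.0, 0.0, 1.0]] [[361.7716364    0.         257.34505886]
 [  0.         361.7716364  193.74291049]
 [  0.           0.           1.        ]] -0.11767779668263133
top fixture [([0.568, 0.004, 0.016], 0.81, [254.0, 166.0])]
top stop_end [([0.665, -0.009, 0.022], 0.6, [260.0, 126.0])]
top stop_side [
[... 412 characters left out ...]
794, 0.526, -0.304, -0.229], [-0.005, 0.506, 0.862, 0.757], [0.0, 0.0, 0.0, 1.0]] [[396.59595807   0.         257.44647691]
 [  0.         396.59595807 187.8600488 ]
 [  0.           0.           1.        ]] -0.14183145913346704
scene fixture [([0.589, 0.004, 0.017], 0.66, [279.0, 232.0])]
scene stop_end [([0.671, -0.017, 0.021], 0.73, [297.0, 267.0])]
scene stop_side [([0.606, 0.086, 0.025], 0.9, [315.0, 213.0])]
scene board_mid [([0.601, 0.264, 0.011], 0.55, [372.0, 171.0])]
scene scraper_grip [([0.596, 0.03, 0.018], 0.96, [291.0, 226.0]), ([0.338, 0.18, 0.01], 0.92, [270.0, 118.0]), ([0.358, -0.149, 0.006], 0.56, [158.0, 195.0])]
scene rack [([0.601, -0.28, 0.007], 0.68, [164.0, 322.0])]
```

View pics/top1b.png

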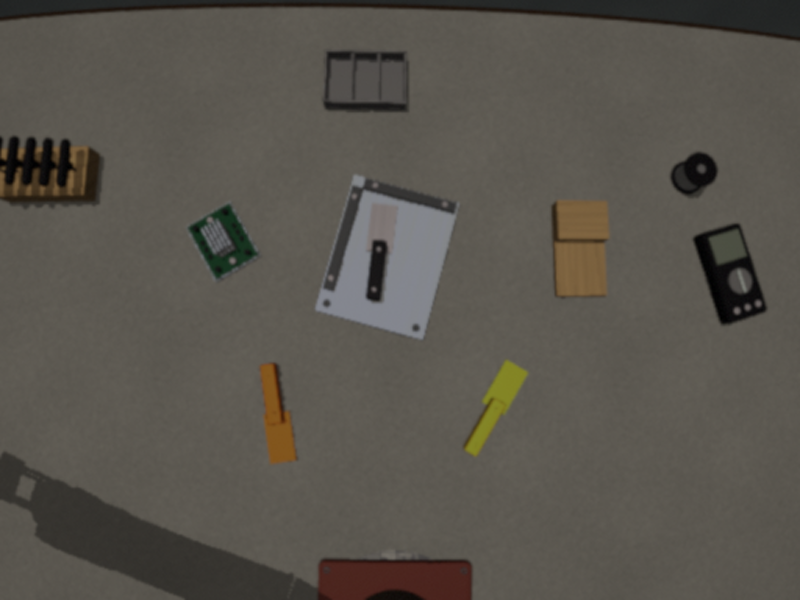

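View pics/scene1b.png

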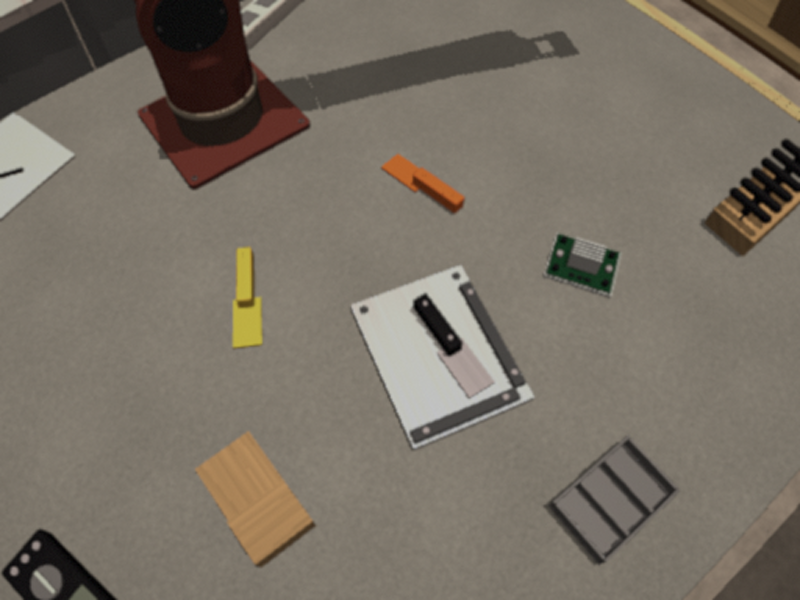

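The top view (800x600) shows the black-handled scraper on the plate at about (377,270), the board at (222,240) and the rack at (582,250), with its block on the far side. The working corner of the plate is at about (357,180).

What could be mistaken for the scraper: orange at (275,412), yellow at (497,408), and the black handles in the block at (35,170). I choose the black one on the plate.

Next I'll make one close crop and measure the corners.

Run:
```python
from h import *
i=cv2.imread('pics/top1.png')
a=cv2.resize(i[105:225,195:300],None,fx=4.6,fy=4.6,interpolation=cv2.INTER_CUBIC)
b=cv2.resize(i[125:185,115:170],None,fx=4.6,fy=4.6,interpolation=cv2.INTER_CUBIC)
c=cv2.resize(i[120:195,345:400],None,fx=4.6,fy=4.6,interpolation=cv2.INTER_CUBIC)
im=np.zeros((600,800,3),np.uint8);im[:a.shape[0],:a.shape[1]]=a
im[:b.shape[0],500:500+b.shape[1]]=b; c=c[:310];im[285:285+c.shape[0],500:500+c.shape[1]]=c
im=np.clip(im*1.5,0,255).astype(np.uint8)
cv2.imwrite('pics/crop1.png',im)
s=bot.snapshot('wrist');st=bot.get_state()
Rt=R.from_quat(np.roll(st['tool_rot'],-1)).as_matrix()
print('wrist in tool',(Rt.T@(s['pose'][:3,3]-st['position'])).round(3),(Rt.T@s['pose'][:3,:3]).round(2).tolist(),s['camera_matrix'][0,0])
```

```text
wrist in tool [ 0.07   0.    -0.161] [[-0.0, 0.97, 0.26], [1.0, 0.0, 0.0], [0.0, 0.26, -0.97]] 286.8693887699998
```

View pics/crop1.png

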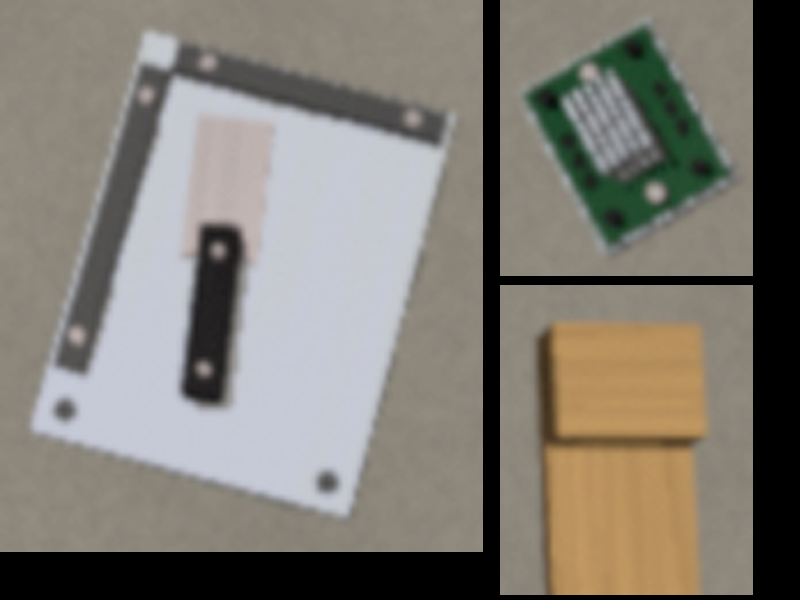

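The crop confirms the black scraper: handle from (220,228) to (203,400), steel blade tip at about (236,120). The working corner is at upper left (175,78), the sill side of the rack faces the robot, and the board is rotated. Next come the poses from these corners.

```bash
cat > fit.py <<'E'
from h import *
from scipy.optimize import least_squares
def fit(views,g):
    """views: list of (snap, px Nx2, model Nx3 rel to bench)"""
    def f(v):
        c,s_=np.cos(v[2]),np.sin(v[2]);r=[]
        for s,px,M in views:
            M=np.array(M,float);W=np.c_[v[0]+c*M[:,0]-s_*M[:,1],v[1]+s_*M[:,0]+c*M[:,1],M[:,2]]
            r.append((proj(s,W)-px).ravel())
        return np.concatenate(r)
    o=least_squares(f,g,loss='soft_l1');return o.x,np.abs(f(o.x)).max()
E
python3 - <<'E'
from fit import *
s=snap('top')
def P(l,off): return np.array(l)/4.6+off-0.4
o1=(195,105);o2=(115,125);o3=(345,120)
V={}
V['fixture']=(P([(145,32),(452,113),(348,517),(32,430)],o1),[(.11,.085,.012),(.11,-.085,.012),(-.11,-.085,.012),(-.11,.085,.012)],(.58,0,-.2))
V['scraper']=(P([(200,115),(272,125),(202,225),(240,225),(222,403),(183,395)],o1),[(.105,.02,.016),(.105,-.02,.016),(.045,.011,.038),(.045,-.011,.038),(-.045,-.011,.038),(-.045,.011,.038)],(.59,.03,0))
V['board']=(P([(25,95),(152,20),(232,175),(110,252)],o2),[(.05,.04,.008),(.05,-.04,.008),(-.05,-.04,.008),(-.05,.04,.008)],(.59,.27,.5))
V['rack']=(P([(52,40),(203,38),(207,155),(55,153)],o3),[(.035,.04,.033),(.035,-.04,.033),(-.025,-.04,.033),(-.025,.04,.033)],(.6,-.28,0))
for k,(px,M,g) in V.items():
    x,e=fit([(s,px,M)],g);print(k,x.round(4),'deg',np.degrees(x[2]).round(2),'maxpx',e.round(2))
    u=unproj(s,px,M[0][2])[:,:2];print('   sides',np.linalg.norm(u-np.roll(u,-1,0),axis=1).round(3))
E
```

```text
fixture [ 0.5754  0.0191 -0.2458] deg -14.08 maxpx 0.73
   sides [0.167 0.219 0.168 0.218]
scraper [ 0.5494  0.035  -0.0934] deg -5.35 maxpx 0.82
   sides [0.038 0.064 0.02  0.093 0.02  0.147]
board [0.5951 0.2728 0.5495] deg 31.48 maxpx 2.14
   sides [0.078 0.095 0.075 0.097]
rack [ 0.6283 -0.2785  0.0218] deg 1.25 maxpx 0.7
   sides [0.082 0.063 0.081 0.06 ]
```

>>> {"fn": "step_arm", "kwargs": {"increments": [0,0,0,-0.046,-0.039,0,0.087,0,0,0,-0.092,-0.078,0,0.087,0,0,0,-0.138,-0.117,0,0.087,0,0,0,-0.184,-0.156,0,0.087,0,0,0,-0.23,-0.195,0,0.087]}}

```text
t: 1.42
position: [0.3756, 0.3438, 0.2229]
tool_rot: [0.0, 0.178, 0.984, 0.0]
wrist_force: [1.5, 0.4, 0.4]
opening: 0.0873
```

>>> {"fn": "step_arm", "kwargs": {"increments": [0,0,-3,-0.046,-0.039,0,0.087,0,0,-6,-0.092,-0.078,0,0.087,0,0,-9,-0.138,-0.117,0,0.087,0,0,-12,-0.184,-0.156,0,0.087,0,0,-15,-0.23,-0.195,0,0.087]}}

```text
t: 2.05
position: [0.5227, 0.0807, 0.223]
tool_rot: [0.0, 0.047, 0.999, 0.0]
wrist_force: [1.0, 0.7, -1.0]
opening: 0.0871
```

Run:
```python
from h import *
st=bot.get_state();print(st['t'],st['position'],st['tool_rot'],st['q'].round(2))
print(rel((.5494,.035,.2)))
s=snap('wrist','w1.png')
for n in ['scraper_grip','rack','stop_end','stop_side']:
    print(n,[(np.round(d['xyz'],3).tolist(),round(d['score'],2),proj(s,d['xyz'])[0].round().tolist()) for d in bot.recognise('wrist',n)])
i=cv2.imread('pics/w1.png');cv2.imwrite('pics/w1b.png',np.clip(cv2.resize(i,(800,600),interpolation=cv2.INTER_CUBIC)*1.4,0,255).astype(np.uint8))
```

```text
2.05 [0.52267183 0.08068307 0.22297742] [4.34037467e-04 4.69756272e-02 9.98895886e-01 3.31738176e-04] [-0.7   0.08  0.49  1.78 -0.04  1.29  1.28]
[-0.03087825 -0.04298924  0.022973  ]
scraper_grip [([0.568, 0.035, 0.04], 0.8, [219.0, 212.0]), ([0.357, -0.146, 0.007], 0.76, [49.0, 49.0]), ([0.372, 0.187, 0.025], 0.67, [334.0, 30.0])]
rack [([0.543, -0.244, 0.011], 0.56, [14.0, 206.0])]
stop_end [([0.674, 0.008, 0.018], 0.89, [212.0, 278.0])]
stop_side [([0.575, 0.092, 0.021], 0.83, [264.0, 208.0])]
```

View pics/w1b.png

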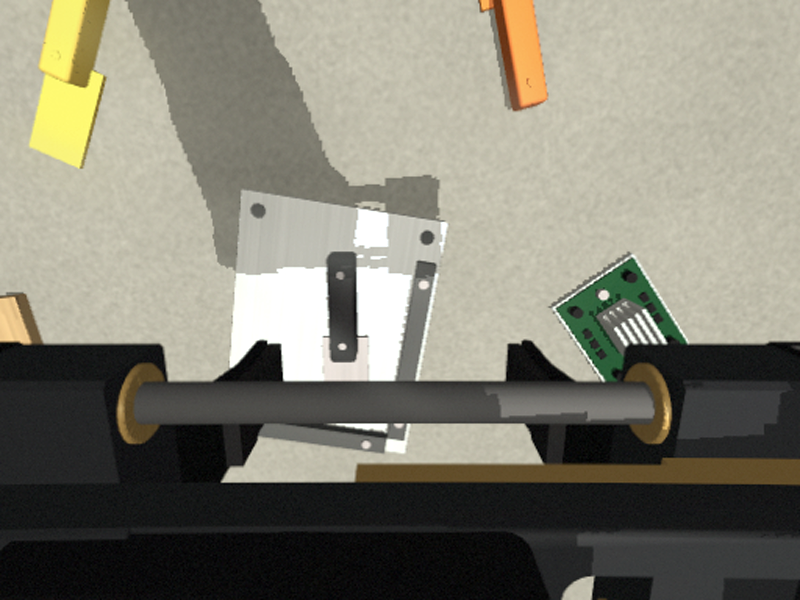

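The wrist picture (w1b) shows the handle's top from (342,253) to (343,361). The plate's -x corners are at (241,190) and (446,222), and the working corner is at about (405,453). Next I'll refine the fits with both views.

Run:
```python
from fit import *
s=snap('top');w=snap('wrist')
def P(l,off): return np.array(l)/4.6+off-0.4
W=lambda l: np.array(l)*0.64-0.2
o1=(195,105)
M=[(.105,.02,.016),(.105,-.02,.016),(.045,.011,.038),(.045,-.011,.038),(-.045,-.011,.038),(-.045,.011,.038)]
a=(s,P([(200,115),(272,125),(202,225),(240,225),(222,403),(183,395)],o1),M)
b=(w,W([(355,361),(331,361),(329,253),(355,253)]),M[2:])
g=(.55,.035,-.09)
for v in ([a],[b],[a,b]): print('scraper',*fit(v,g))
F=[(.11,.085,.012),(.11,-.085,.012),(-.11,-.085,.012),(-.11,.085,.012)]
a=(s,P([(145,32),(452,113),(348,517),(32,430)],o1),F)
b=(w,W([(405,453),(241,190),(446,222)]),[F[0],F[2],F[3]])
for v in ([a],[b],[a,b]): print('fixture',*fit(v,(.57,.02,-.24)))
B=[(.05,-.04,.008),(-.05,-.04,.008),(-.05,.04,.008)]
print('board wrist',*fit([(w,W([(688,345),(632,254),(553,308)]) if 0 else W([(553,308),(632,254)]),[( -.05,-.04,.008),(-.05,.04,.008)])],(.59,.27,.5)))
x,_=fit([(s,P([(200,115),(272,125),(202,225),(240,225),(222,403),(183,395)],o1),M)],g)
print(rel((.5494,.035,.2)))
```

```text
scraper [ 0.54937877  0.03496325 -0.09342016] 0.8177240278174622
scraper [ 0.54778823  0.03941216 -0.11345464] 0.9142925503277866
scraper [ 0.54824765  0.0383459  -0.11791304] 2.634053332802381
fixture [ 0.5754264   0.0190842  -0.24581026] 0.7320220051695969
fixture [ 0.57548307  0.02112877 -0.2459388 ] 1.1928283765671779
fixture [ 0.57545483  0.02045605 -0.24565747] 1.754523616305903
board wrist [0.59474787 0.27667954 0.55609251] 0.8472946240453325
[-0.032433   -0.04608354  0.02248805]
```

>>> {"fn": "step_arm", "kwargs": {"increments": [0,0,0.5,-0.015,-0.021,0.01,0.046,0,0,0.5,-0.03,-0.041,0.04,0.046,0,0,0.5,-0.03,-0.041,0.09,0.046,0,0,0.5,-0.03,-0.041,0.13,0.046,0,0,0.5,-0.03,-0.041,0.15,0.046]}}

```text
t: 3.02
position: [0.5462, 0.0403, 0.0702]
tool_rot: [-0.002, 0.051, 0.999, -0.0]
wrist_force: [-0.3, 0.7, -0.2]
opening: 0.0488
```

Run:
```python
from h import *
st=bot.get_state();print(st['t'],st['position'],st['opening'],rel((.5485,.037,.016)))
w=snap('wrist','w2.png')
i=cv2.imread('pics/w2.png');cv2.imwrite('pics/w2b.png',np.clip(cv2.resize(i,(640,480))*1.4,0,255).astype(np.uint8))
```

```text
3.025 [0.54617493 0.04025602 0.0702239 ] 0.04882609619359595 [-0.00280772 -0.00297079  0.05421743]
```

View pics/w2b.png

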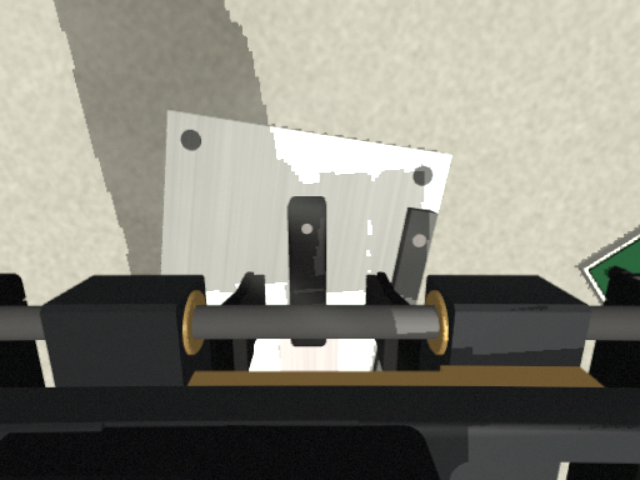

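The handle (centre x≈307) lies between the fingers (inner edges 265 and 367), and the right finger clears the stop. I'll descend and close.

>>> {"fn": "step_arm", "kwargs": {"increments": [0,0,0,-0.002,-0.003,0.03,0.046,0,0,0,-0.002,-0.003,0.05,0.046,0,0,0,-0.002,-0.003,0.054,0.046,0,0,0,-0.002,-0.003,0.054,0.046,0,0,0,-0.002,-0.003,0.054,0], "force": 40}}

```text
t: 3.7
position: [0.5502, 0.0359, 0.0196]
tool_rot: [0.001, 0.052, 0.999, 0.0]
wrist_force: [0.8, -0.4, 0.4]
opening: 0.0413
```

>>> {"fn": "step_arm", "kwargs": {"increments": [0,0,0,0,0,0,0,0,0,0,0,0,0,0,0,0,0,0,0,0,0,0,0,0,0,0,-0.02,0,0,0,0,0,0,-0.05,0], "force": 40}}

```text
t: 4.32
position: [0.5485, 0.0353, 0.0682]
tool_rot: [-0.001, 0.052, 0.999, -0.001]
wrist_force: [0.3, -0.4, -0.5]
opening: 0.0215
```

Grip confirmed: the opening is 21.5 mm on a 22 mm handle. Now I'll carry it to in front of the rack.

>>> {"fn": "step_arm", "kwargs": {"increments": [0,0,0,0.005,-0.04,0,0,0,0,0,0.012,-0.09,0,0,0,0,0,0.018,-0.14,0,0,0,0,0,0.025,-0.19,0,0,0,0,0,0.031,-0.24,0,0]}}

```text
t: 4.95
position: [0.4929, -0.2013, 0.0686]
tool_rot: [0.0, 0.052, 0.999, 0.0]
wrist_force: [0.6, -1.1, -0.8]
opening: 0.0217
```

>>> {"fn": "step_arm", "kwargs": {"increments": [0,0,-2,0.006,-0.05,0,0,0,0,-5,0.011,-0.075,0,0,0,0,-7.2,0.011,-0.083,0,0,0,0,-7.2,0.011,-0.083,0,0,0,0,-7.2,0.011,-0.083,0,0]}}

```text
t: 5.58
position: [0.4741, -0.2806, 0.0684]
tool_rot: [-0.0, -0.01, 1.0, 0.0]
wrist_force: [1.1, 1.1, -1.0]
opening: 0.0213
```

Run:
```python
from h import *
st=bot.get_state();print(st['t'],st['position'],st['tool_rot'],st['opening'],st['wrist_force'])
for c in ['top','scene']:
    s=snap(c,c+'2.png')
    for n in ['rack','scraper_grip','scraper_tip']:
        print(n,[(np.round(d['xyz'],3).tolist(),round(d['score'],2)) for d in bot.recognise(c,n)])
i=cv2.imread('pics/top2.png')[110:250,320:430];j=cv2.imread('pics/scene2.png')[220:370,100:260]
im=np.zeros((600,800,3),np.uint8);i=cv2.resize(i,None,fx=4,fy=4,interpolation=cv2.INTER_CUBIC);j=cv2.resize(j,(352,330),interpolation=cv2.INTER_CUBIC)
im[:560,:440]=i;im[:330,445:797]=j;cv2.imwrite('pics/c2.png',np.clip(im*1.5,0,255).astype(np.uint8))
```

```text
5.575 [ 0.47409828 -0.28059148  0.06839095] [-1.59687912e-04 -1.04019925e-02  9.99945867e-01  1.90292938e-04] 0.021338895131369738 [ 1.09555714  1.05630481 -0.966087  ]
rack [([0.616, -0.271, 0.031], 0.69)]
scraper_grip [([0.546, -0.279, 0.063], 0.95), ([0.356, -0.146, 0.005], 0.91), ([0.318, 0.181, 0.005], 0.78)]
scraper_tip [([0.323, 0.182, 0.006], 0.97), ([0.353, -0.147, 0.002], 0.92), ([0.547, -0.274, 0.064], 0.77)]
rack [([0.617, -0.278, 0.027], 0.92)]
scraper_grip [([0.351, -0.141, 0.012], 0.78), ([0.343, 0.181, 0.011], 0.76), ([0.531, -0.279, 0.069], 0.59)]
scraper_tip [([0.532, -0.277, 0.062], 0.9), ([0.355, -0.149, 0.009], 0.72), ([0.336, 0.181, 0.009], 0.68)]
```

View pics/c2.png

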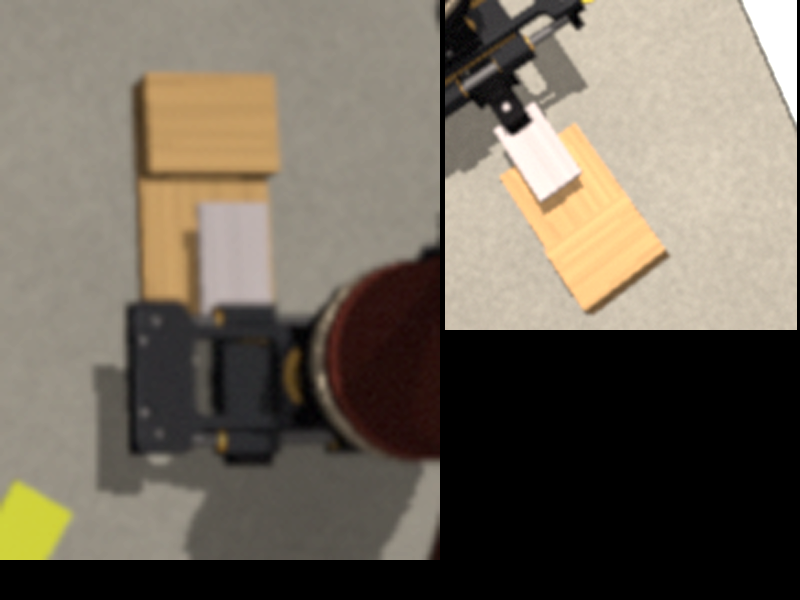

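The rack is at (145–279, 74–173) in the left crop, and the blade's front edge runs from (198,203) to (268,203), raised and level. In the scene inset the blade tip is at (543,200)–(578,172). I'll compare the two in rack coordinates.

Run:
```python
from fit import *
s=snap('top');c=snap('scene')
P=lambda l:np.array(l)/4+(320,110)-.4
Q=lambda l:(np.array(l)-(445,0))/2.2+(100,220)-.3
RB=[(.035,.04,.033),(.035,-.04,.033),(-.025,-.04,.033),(-.025,.04,.033)]
a=(s,P([(145,74),(275,74),(279,173),(148,173)]),RB)
b=(c,Q([(667,252),(590,311)]),[(.035,.04,.033),(.035,-.04,.033)])
for v in([a],[a,b]):print('rack',*fit(v,(.63,-.28,0)))
z=.066
Mb=[(.105,.02,z),(.105,-.02,z)]
a=(s,P([(198,203),(268,203)]),Mb); b=(c,Q([(578,172),(543,200)]),Mb)
a2=(s,P([(198,203),(268,203),(200,305),(271,305)]),Mb+[(.055,.02,z),(.055,-.02,z)])
for v in([a],[a,b]):print('scr',*fit(v,(.474,-.28,0)))
print(unproj(s,a2[1],z)[:,:2])
```

```text
rack [ 0.62856822 -0.27814966  0.02423129] 0.30594147442684516
rack [ 0.62968247 -0.27746678  0.02526968] 2.5459491588900107
scr [ 0.47425568 -0.28030888  0.02504889] 0.3055696172813782
scr [ 0.47418617 -0.28098379  0.0346396 ] 1.7100799080723448
[[ 0.57867389 -0.25697794]
 [ 0.57977702 -0.29840242]
 [ 0.52023619 -0.25713688]
 [ 0.52103381 -0.2988547 ]]
```

>>> {"fn": "step_arm", "kwargs": {"increments": [0,0,0,0,0,0.02,0,0,0,0,0,0,0.035,0,0,0,0,0,0,0.045,0,0,0,0,0,0,0.048,0,0,0,0,0,0,0.048,0]}}

```text
t: 6.7
position: [0.474, -0.2815, 0.0207]
tool_rot: [-0.0, -0.01, 1.0, -0.0]
wrist_force: [-0.3, -0.1, -1.7]
opening: 0.0214
```

>>> {"fn": "step_arm", "kwargs": {"increments": [0,0,0,-0.012,-0.0005,0,0,0,0,0,-0.024,-0.0005,0,0,0,0,0,-0.036,-0.0005,0,0,0,0,0,-0.048,-0.0005,0,0,0,0,0,-0.048,-0.0005,0,0]}}

```text
t: 7.32
position: [0.5231, -0.2806, 0.0205]
tool_rot: [0.0, -0.011, 1.0, -0.0]
wrist_force: [-0.9, 0.2, -0.4]
opening: 0.0221
```

>>> {"fn": "step_arm", "kwargs": {"increments": [0,0,0,-0.008,0,0,0,0,0,0,-0.014,0,0,0,0,0,0,-0.018,0,0,0,0,0,0,-0.021,0,0,0,0,0,0,-0.023,0,0,0]}}

```text
t: 7.95
position: [0.545, -0.2804, 0.0206]
tool_rot: [-0.0, -0.01, 1.0, -0.0]
wrist_force: [-0.4, -0.3, -0.0]
opening: 0.0214
```

>>> {"fn": "step_arm", "kwargs": {"increments": [0,0,0,-0.001,0,0,0,0,0,0,-0.002,0,0,0,0,0,0,-0.003,0,0,0,0,0,0,-0.004,0,0,0,0,0,0,-0.004,0,0,0]}}

```text
t: 8.57
position: [0.5489, -0.2803, 0.0206]
tool_rot: [-0.0, -0.01, 1.0, -0.0]
wrist_force: [-0.8, 0.1, -1.1]
opening: 0.0217
```

>>> {"fn": "step_arm", "kwargs": {"increments": [0,0,0,-0.001,0,0.001,0,0,0,0,-0.002,0,0.001,0,0,0,0,-0.003,0,0.001,0,0,0,0,-0.003,0,0.001,0,0,0,0,-0.003,0,0.001,0]}}

```text
t: 9.2
position: [0.549, -0.2805, 0.019]
tool_rot: [-0.002, -0.01, 1.0, 0.001]
wrist_force: [-11.2, 0.3, 4.4]
opening: 0.022
```

Run:
```python
from h import *
for _ in range(3):
    s=snap('top');st=bot.get_state();print(st['position'],st['wrist_force'])
```

```text
[ 0.54901316 -0.28053248  0.01895863] [-10.5972276    0.2427895    4.83612892]
[ 0.54902589 -0.28051727  0.01895262] [-11.74672175   0.84550159   3.92769212]
[ 0.54904817 -0.2804783   0.01896289] [-10.99743829   0.34919863   4.66679939]
```

Contact: −11 N at x=0.549 (predicted 0.5485), resting on the sill. I'll release and lift.

>>> {"fn": "step_arm", "kwargs": {"increments": [0,0,0,0,0,0,0.05,0,0,0,0,0,0,0.05,0,0,0,0,0,0,0.05,0,0,0,0,0,-0.02,0.05,0,0,0,0,0,-0.06,0.05]}}

```text
t: 9.98
position: [0.5512, -0.2799, 0.0802]
tool_rot: [-0.001, -0.01, 1.0, 0.0]
wrist_force: [0.6, 0.1, 0.3]
opening: 0.0492
```

>>> {"fn": "step_arm", "kwargs": {"increments": [0,0,0,0,0.02,-0.04,0.06,0,0,0,0,0.06,-0.08,0.06,0,0,0,0,0.11,-0.1,0.06,0,0,0,0,0.16,-0.1,0.06,0,0,0,0,0.21,-0.1,0.06]}}

```text
t: 10.6
position: [0.5479, -0.0689, 0.1816]
tool_rot: [0.001, -0.01, 1.0, 0.0]
wrist_force: [1.0, 0.1, -0.2]
opening: 0.0601
```

Run:
```python
from h import *
st=bot.get_state();print(st['t'],st['position'],st['tool_rot'],st['opening'],st['wrist_force'])
snap('top','top3.png');s=snap('scene','scene3.png')
i=cv2.imread('pics/top3.png')[110:250,320:430];j=cv2.imread('pics/scene3.png')[220:370,100:260]
im=np.zeros((600,800,3),np.uint8);i=cv2.resize(i,None,fx=4,fy=4,interpolation=cv2.INTER_CUBIC);j=cv2.resize(j,(352,330),interpolation=cv2.INTER_CUBIC)
im[:560,:440]=i;im[:330,445:797]=j;cv2.imwrite('pics/c3.png',np.clip(im*1.5,0,255).astype(np.uint8))
```

```text
10.6 [ 0.54786758 -0.0689113   0.18160749] [ 1.35244811e-03 -1.01960179e-02  9.99947081e-01  2.17460835e-04] 0.060050786950298245 [ 1.03080413  0.13955845 -0.20397912]
```

View pics/c3.png

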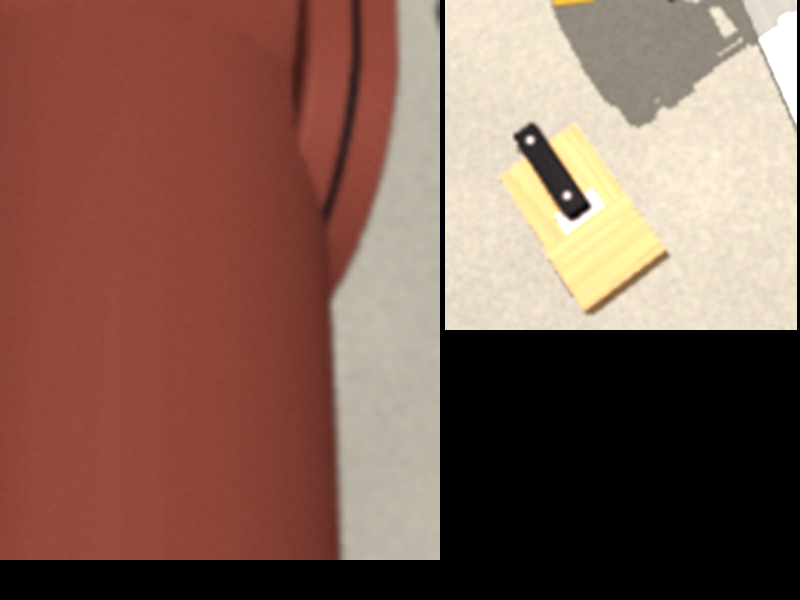

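The inset shows the scraper's handle on the sill at (552,170), with only about 10 mm of blade visible before the block. That fits being fully home, since 60 − 50 = 10 mm. Next I'll go over the board.

>>> {"fn": "step_arm", "kwargs": {"increments": [0,0,-6,-0.01,0.05,0,0.06,0,0,-12,-0.02,0.1,0,0.06,0,0,-18,-0.03,0.155,0,0.06,0,0,-24,-0.04,0.21,0,0.06,0,0,-30.5,-0.046,0.265,0,0.06]}}

```text
t: 11.32
position: [0.5888, 0.1968, 0.1812]
tool_rot: [0.001, -0.274, 0.962, -0.0]
wrist_force: [0.9, 0.4, 0.3]
opening: 0.0599
```

Run:
```python
from h import *
st=bot.get_state();print(st['t'],st['position'],st['tool_rot'],st['q'].round(2),rel((.595,.2745,.1)))
w=snap('wrist','w4.png');s=snap('top','top4.png')
i=cv2.imread('pics/w4.png')
cv2.imwrite('pics/w4b.png',np.clip(cv2.resize(i,(800,600),interpolation=cv2.INTER_CUBIC)*1.4,0,255).astype(np.uint8))
```

```text
11.325 [0.58880208 0.1967757  0.18115653] [ 9.14869711e-04 -2.74383820e-01  9.61619812e-01 -1.40537246e-04] [-0.69  0.31  0.37  1.61 -0.11  1.24  1.82] [-0.04614372  0.06281312  0.08118579]
```

View pics/w4b.png

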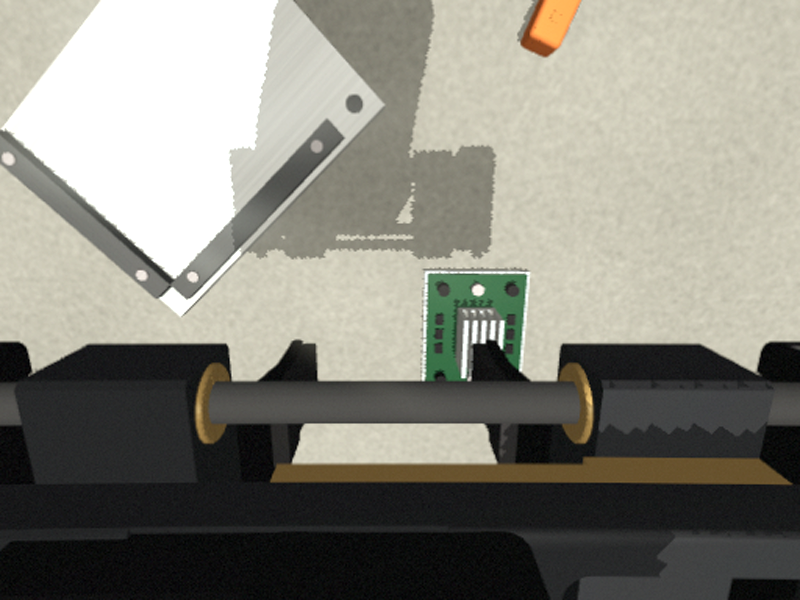

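The wrist view shows the board square to the tool: near corners at (424,270) and (529,271), with the heat sink at about x=484. The plate's corners are at (181,316) for the working corner and (385,103) for −x/+y.

Run:
```python
from fit import *
w=snap('wrist');s=snap('top')
W=lambda l: np.array(l)*0.64-0.2
P=lambda l,off: np.array(l)/4.6+off-0.4
b=(w,W([(424,270),(529,271),(424,378)]),[(-.05,-.04,.008),(-.05,.04,.008),(.0,-.04,.008)])
x,e=fit([b[:1]+(b[1][:2],b[2][:2])],(.595,.275,.55));print('board',x,e)
F=[(.11,.085,.012),(.11,-.085,.012),(-.11,-.085,.012),(-.11,.085,.012)]
a=(s,P([(145,32),(452,113),(348,517),(32,430)],(195,105)),F)
c=(w,W([(181,316),(385,103)]),[F[0],F[3]])
for v in([c],[a,c]):f,e=fit(v,(.575,.02,-.24));print('fixture',f,e)
print(rel((x[0],x[1],.1)))
```

```text
board [0.59386577 0.28046179 0.55368228] 0.2510414308174518
fixture [ 0.57558578  0.02562611 -0.23901904] 0.9205599372590711
fixture [ 0.57537321  0.02394082 -0.24460925] 2.660669391255624
[-0.04906568  0.06860937  0.08036316]
```

>>> {"fn": "step_arm", "kwargs": {"increments": [0,0,0,-0.023,0.032,0.02,0.06,0,0,0,-0.046,0.064,0.04,0.06,0,0,0,-0.046,0.064,0.08,0.06,0,0,0,-0.046,0.064,0.11,0.06,0,0,0,-0.046,0.064,0.11,0.06]}}

```text
t: 12.15
position: [0.5928, 0.2715, 0.0681]
tool_rot: [-0.002, -0.272, 0.962, -0.001]
wrist_force: [0.4, -0.4, 0.6]
opening: 0.0599
```

Run:
```python
from h import *
st=bot.get_state();print(st['t'],st['position'],rel((.5945,.2755,.012)))
snap('wrist','w5.png')
i=cv2.imread('pics/w5.png')
cv2.imwrite('pics/w5b.png',np.clip(cv2.resize(i,(800,600),interpolation=cv2.INTER_CUBIC)*1.4,0,255).astype(np.uint8))
```

```text
12.15 [0.59282617 0.27154725 0.06814828] [-0.00371593  0.0025504   0.05613147]
```

View pics/w5b.png

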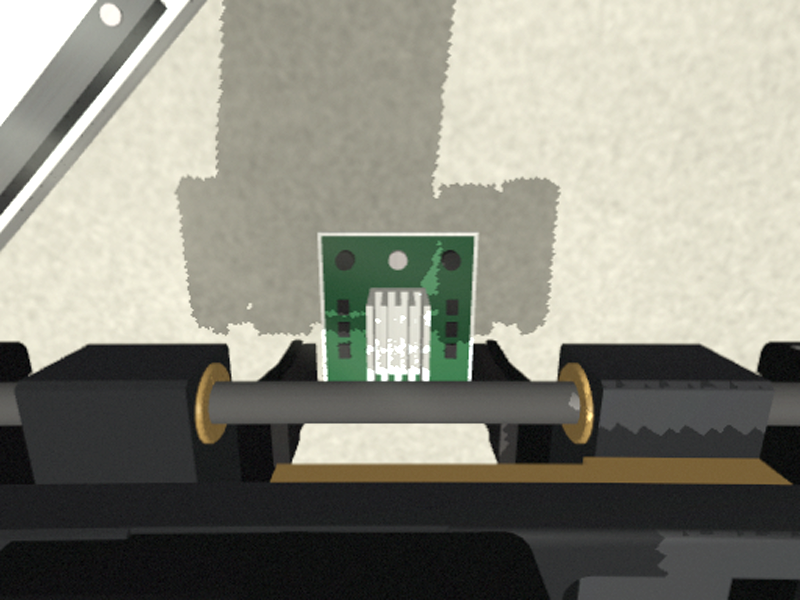

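The heat sink (x≈398) is centred between the fingers (300–490). I'll descend and grip.

>>> {"fn": "step_arm", "kwargs": {"increments": [0,0,0,-0.002,0.001,0.025,0.06,0,0,0,-0.002,0.001,0.045,0.06,0,0,0,-0.002,0.001,0.054,0.06,0,0,0,-0.002,0.001,0.054,0.06,0,0,0,-0.002,0.001,0.054,0], "force": 40}}

```text
t: 12.82
position: [0.5953, 0.2763, 0.0165]
tool_rot: [0.001, -0.273, 0.962, 0.0]
wrist_force: [0.9, 0.8, -0.2]
opening: 0.0556
```

>>> {"fn": "step_arm", "kwargs": {"increments": [0,0,0,0,0,0,0,0,0,0,0,0,0,0,0,0,0,0,0,0,0,0,0,0,0,0,0,0,0,0,0,0,0,-0.05,0]}}

```text
t: 13.45
position: [0.5915, 0.2749, 0.0618]
tool_rot: [-0.004, -0.273, 0.962, -0.001]
wrist_force: [0.9, -0.2, -1.5]
opening: 0.028
```

Run:
```python
from fit import *
st=bot.get_state();print(st['t'],st['position'],st['tool_rot'],st['opening'],st['wrist_force'])
s=snap('top','top5.png');w=snap('wrist','w6.png');snap('scene','scene5.png')
print([(np.round(d['xyz'],3).tolist(),round(d['score'],2)) for d in bot.recognise('top','board_mid')])
i=cv2.imread('pics/w6.png')[100:260,100:420]
# numeric corner location of white rim in wrist view
im=np.zeros((600,800,3),np.uint8)
im[:400]=np.clip(cv2.resize(i,(800,400),interpolation=cv2.INTER_CUBIC)*1.3,0,255)
t=cv2.imread('pics/top5.png')[120:195,340:400];t=cv2.resize(t,(160,200),interpolation=cv2.INTER_CUBIC);im[400:,:160]=np.clip(t*1.5,0,255)
t=cv2.imread('pics/top5.png')[110:190,100:260];im[400:,200:600]=np.clip(cv2.resize(t,(400,200),interpolation=cv2.INTER_CUBIC)*1.5,0,255)
cv2.imwrite('pics/w6b.png',im)
```

```text
13.45 [0.59154959 0.27493352 0.06181828] [-0.0041301  -0.27323561  0.96193767 -0.00107765] 0.028011077603994704 [ 0.86729681 -0.19217124 -1.48513063]
[([0.563, 0.26, 0.052], 0.79)]
```

View pics/w6b.png

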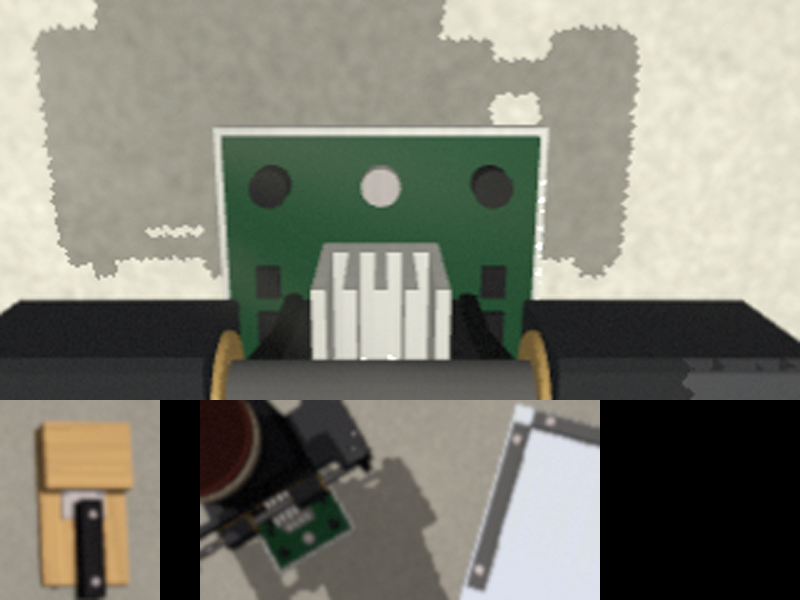

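The board is held (opening 28 mm), with near corners in the wrist crop at (213,127) and (548,127). The lower-left inset again shows the scraper home. Next I'll compute the board-in-tool offset and the way to the landing spot.

Run:
```python
from fit import *
w=snap('wrist');st=bot.get_state();p=st['position'];print(p,st['wrist_force'])
zt=p[2]-.0135+.008
px=np.array([(213,127),(548,127)])/2.5+100-.3
x,e=fit([(w,px,[(-.05,-.04,zt),(-.05,.04,zt)])],(p[0],p[1],.55));print('board',x,e)
Rt=R.from_quat(np.roll(st['tool_rot'],-1));a=np.degrees(np.arctan2(*Rt.as_matrix()[[1,0],1]))
off=Rt.inv().apply([x[0]-p[0],x[1]-p[1],0]);print('board in tool',off,'tool y deg',a,'board yaw',np.degrees(x[2]))
f=np.array([.5754,.0205]);th=-.2455;c,s=np.cos(th),np.sin(th)
land=f+np.array([[c,-s],[s,c]])@[.025,.010]
yaw=np.radians(a-90); d=th-yaw; print('turn tool z',-np.degrees(d))
# board offset in board axes: board x=-tool x, board y=tool y
o=np.array([[c,-s],[s,c]])@[-off[0],0]
t=np.r_[land-o,.09];print('land',land,'tcp target',t,'rel',rel(t))
```

```text
[0.59424505 0.27617366 0.06502245] [ 0.54041173 -0.57909492 -2.36782526]
board [0.59570948 0.2760969  0.5530632 ] 1.618738220797809
board in tool [-1.20551523e-03 -8.34958558e-04 -9.54014823e-07] tool y deg 121.70659338916651 board yaw 31.688186899224853
turn tool z 45.77270725962823
land [0.60208081 0.02412413] tcp target [0.60091144 0.02441712 0.09      ] rel [ 0.1266597 -0.2176796 -0.0249517]
```

>>> {"fn": "step_arm", "kwargs": {"increments": [0,0,0,0,0,-0.02,0,0,0,5,0.02,-0.034,-0.025,0,0,0,12,0.045,-0.078,-0.025,0,0,0,20,0.07,-0.12,-0.025,0,0,0,28,0.092,-0.158,-0.025,0]}}

```text
t: 14.32
position: [0.5992, 0.0903, 0.0911]
tool_rot: [-0.0, -0.029, 1.0, -0.0]
wrist_force: [0.7, -0.6, -2.2]
opening: 0.028
```

Run:
```python
from h import *
st=bot.get_state();print(st['t'],st['position'],st['opening'],rel((.601,.0245,.06)))
Rt=R.from_quat(np.roll(st['tool_rot'],-1)).as_matrix();print(np.degrees(np.arctan2(Rt[1,1],Rt[0,1]))-90+14.07,st['q'].round(2))
```

```text
14.325 [0.59915099 0.09025908 0.09113484] 0.02795007876850393 [ 0.00191148 -0.06574925  0.03115184]
17.34617283007045 [-0.61  0.37  0.48  1.75 -0.19  1.07  1.56]
```

>>> {"fn": "step_arm", "kwargs": {"increments": [0,0,6,0.001,-0.025,0,0,0,0,12,0.002,-0.05,0,0,0,0,17.4,0.002,-0.066,0.015,0,0,0,17.4,0.002,-0.066,0.031,0,0,0,17.4,0.002,-0.066,0.031,0]}}

```text
t: 14.95
position: [0.6004, 0.028, 0.0581]
tool_rot: [-0.001, 0.118, 0.993, -0.0]
wrist_force: [-0.5, 0.2, -2.3]
opening: 0.0279
```

Run:
```python
from h import *
st=bot.get_state();print(st['t'],st['position'],st['opening'],st['wrist_force'])
Rt=R.from_quat(np.roll(st['tool_rot'],-1)).as_matrix();print(np.degrees(np.arctan2(Rt[1,1],Rt[0,1]))-90+14.07)
snap('wrist','w7.png');snap('scene','scene7.png');snap('top','top7.png')
im=np.zeros((600,800,3),np.uint8)
im[:300]=np.clip(cv2.resize(cv2.imread('pics/w7.png')[90:260,60:512],(800,300),interpolation=cv2.INTER_CUBIC)*1.2,0,255)
im[300:,:480]=np.clip(cv2.resize(cv2.imread('pics/scene7.png')[165:290,215:415],(480,300),interpolation=cv2.INTER_CUBIC)*1.3,0,255)
im[300:,490:790]=np.clip(cv2.resize(cv2.imread('pics/top7.png')[105:225,195:315],(300,300),interpolation=cv2.INTER_CUBIC)*1.4,0,255)
cv2.imwrite('pics/c7.png',im)
```

```text
14.95 [0.6004027  0.02803103 0.05814725] 0.02791895421269752 [-0.46999951  0.20003547 -2.29092813]
0.4878610877486338
```

View pics/c7.png

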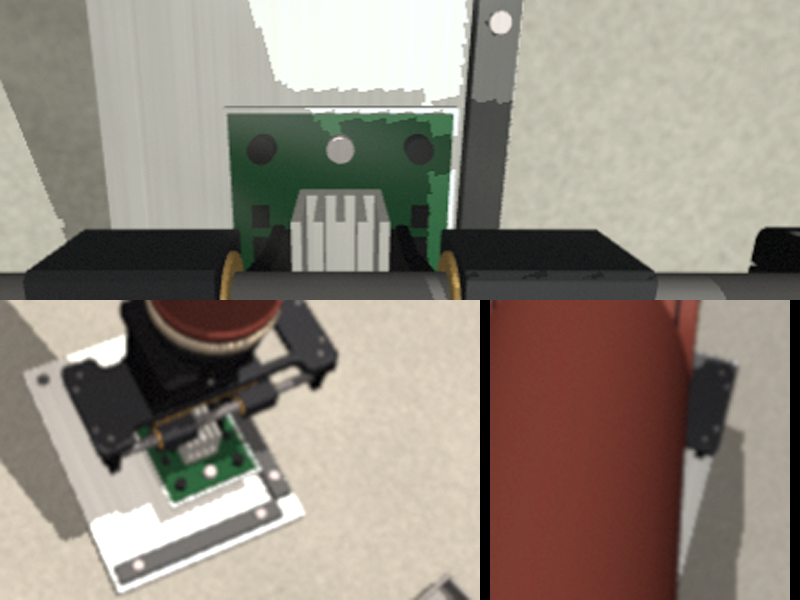

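The crop shows the board over the plate, with all corners inside the stops. In the wrist view the board's right edge is at (458,108) and the stop_side inner edge runs from (470,5) to (459,225). The scene inset shows a gap left to stop_end. Now I'll measure both gaps.

Run:
```python
from fit import *
w=snap('wrist');sc=snap('scene');st=bot.get_state();p=st['position'];print(p)
W=lambda l:np.array(l)/np.array([800/452,300/170])+(60,90)-.2
S=lambda l:(np.array(l)-(0,300))/2.4+(215,165)-.3
th=-.2455;c,s=np.cos(th),np.sin(th);ex=np.array([c,s]);ey=np.array([-s,c])
zb=p[2]-.015+.008
br=unproj(w,W([(458,108),(228,108)]),zb)[:,:2]
for z in(.012,.022):
    e=unproj(w,W([(470,5),(459,225)]),z)[:,:2];d=e[1]-e[0];print('stop yaw',np.degrees(np.arctan2(d[1],d[0])),'y rel tcp',(e-p[:2])@ey)
print('board edges y rel tcp',(br-p[:2])@ey,'rear x',(br-p[:2])@ex, 'yaw',np.degrees(np.arctan2(*(br[0]-br[1])[::-1]))-90)
bf=unproj(sc,S([(171,503),(260,465)]),zb)[:,:2];print('front x',(bf-p[:2])@ex,'y',(bf-p[:2])@ey)
e=unproj(sc,S([(118,570),(270,507)]),.022)[:,:2];print('stop_end inner x',(e-p[:2])@ex)
print('nominal: stops rel tcp', (np.array([.5754,.0205])-p[:2])@ex+.09,(np.array([.5754,.0205])-p[:2])@ey+.065)
```

```text
[0.60206275 0.02808318 0.06009308]
stop yaw -12.756421829555343 y rel tcp [0.05004375 0.05212701]
stop yaw -12.756421829555354 y rel tcp [0.04763396 0.04961766]
board edges y rel tcp [ 0.03866123 -0.03721215] rear x [-0.04964247 -0.04902229] yaw -13.597799966719009
front x [0.04622476 0.0456122 ] y [-0.03829187  0.04157051]
stop_end inner x [0.07065295 0.0720399 ]
nominal: stops rel tcp 0.06597972915064974 0.05116404726068327
```

>>> {"fn": "step_arm", "kwargs": {"increments": [0,0,0.3,0,0,0.012,0,0,0,0.3,0,0,0.022,0,0,0,0.3,0,0,0.028,0,0,0,0.3,0,0,0.031,0,0,0,0.3,0,0,0.031,0]}}

```text
t: 15.82
position: [0.6017, 0.0274, 0.0285]
tool_rot: [-0.0, 0.122, 0.993, -0.0]
wrist_force: [0.3, 0.9, -1.8]
opening: 0.0276
```

>>> {"fn": "step_arm", "kwargs": {"increments": [0,0,0,0,0,0.0005,0,0,0,0,0,0,0.001,0,0,0,0,0,0,0.0015,0,0,0,0,0,0,0.002,0,0,0,0,0,0,0.002,0]}}

```text
t: 16.45
position: [0.6023, 0.0274, 0.0277]
tool_rot: [0.001, 0.122, 0.993, 0.0]
wrist_force: [-3.9, 0.0, 8.4]
opening: 0.0277
```

```bash
cat > st.py <<'E'
from h import *
n=5;F=[];p=[]
for _ in range(n):
    bot.snapshot('top');st=bot.get_state();F.append(st['wrist_force']);p.append(st['position'])
F=np.mean(F,0);p=np.mean(p,0);th=-.2455;c,s=np.cos(th),np.sin(th);M=np.array([[c,s],[-s,c]])
Rt=R.from_quat(np.roll(st['tool_rot'],-1)).as_matrix()
print('t',st['t'],'pos',p.round(4),'fixt xy',(M@(p[:2]-[.5754,.0205])).round(4),'F fixt',(M@F[:2]).round(1),F[2].round(1),'yaw',np.degrees(np.arctan2(Rt[1,1],Rt[0,1]))-90,'tz',st['torque'].round(2),'tilt',Rt[:2,2].round(4),st['opening'])
E
python3 st.py
```

```text
t 16.7 pos [0.6023 0.0275 0.0277] fixt xy [0.0244 0.0133] F fixt [-2.8 -0.7] 8.2 yaw -14.001439920329616 tz [-0.05  0.76  0.01] tilt [0.0012 0.0005] 0.027872734639588927
```

Contact with the plate: about 8 N, flat. Now I'll slide towards the corner.

>>> {"fn": "step_arm", "kwargs": {"increments": [0,0,0,-0.003,0.002,-0.0008,0,0,0,0,-0.006,0.004,-0.0008,0,0,0,0,-0.009,0.006,-0.0008,0,0,0,0,-0.012,0.008,-0.0008,0,0,0,0,-0.012,0.008,-0.0008,0]}}

```text
t: 17.32
position: [0.6162, 0.0325, 0.0277]
tool_rot: [0.001, 0.122, 0.993, 0.0]
wrist_force: [1.0, -0.1, 3.3]
opening: 0.0275
```

>>> {"fn": "step_arm", "kwargs": {"increments": [0,0,0,-0.0,0.001,0,0,0,0,0,0,0.002,0,0,0,0,0,0,0.003,0,0,0,0,0,0,0.004,0,0,0,0,0,0,0.004,0,0]}}

```text
t: 17.95
position: [0.6162, 0.0342, 0.0277]
tool_rot: [0.0, 0.123, 0.992, -0.001]
wrist_force: [-2.0, -5.5, 7.1]
opening: 0.0281
```

```bash
python3 st.py
```

```text
t 18.2 pos [0.6162 0.0342 0.0277] fixt xy [0.0363 0.0232] F fixt [-0.6 -5.6] 7.7 yaw -14.104782368724514 tz [-0.99  0.46 -0.13] tilt [ 0.0001 -0.0016] 0.027718328588518564
```

stop_side is touched (−5.6 N). Now I'll creep along it to stop_end.

>>> {"fn": "step_arm", "kwargs": {"increments": [0,0,0,-0.001,0,0,0,0,0,0,-0.002,0,0,0,0,0,0,-0.003,0,0,0,0,0,0,-0.004,0,0,0,0,0,0,-0.0045,0,0,0]}}

```text
t: 18.82
position: [0.6197, 0.0333, 0.0277]
tool_rot: [-0.001, 0.123, 0.992, -0.001]
wrist_force: [-6.0, -5.4, 12.9]
opening: 0.0275
```

```bash
python3 st.py
```

```text
t 19.075 pos [0.6198 0.0333 0.0277] fixt xy [0.0399 0.0232] F fixt [-5.4 -6.7] 11.9 yaw -14.104720958943147 tz [-0.94  1.32 -0.17] tilt [-0.0017 -0.0012] 0.02757420859118726
```

>>> {"fn": "step_arm", "kwargs": {"increments": [0,0,0,0,0,-0.001,0,0,0,0,0,0,-0.0015,0,0,0,0,-0.0005,0,-0.0015,0,0,0,0,-0.001,0,-0.0015,0,0,0,0,-0.001,0,-0.0015,0]}}

```text
t: 19.7
position: [0.6201, 0.0333, 0.0279]
tool_rot: [-0.001, 0.123, 0.992, -0.001]
wrist_force: [-3.7, -5.5, 0.7]
opening: 0.0277
```

```bash
python3 st.py
```

```text
t 19.95 pos [0.6201 0.0332 0.0279] fixt xy [0.0403 0.0232] F fixt [-2.2 -6.5] 0.6 yaw -14.079614472729872 tz [-1.25  0.81 -0.17] tilt [-0.003  -0.0017] 0.028003458502076868
```

>>> {"fn": "step_arm", "kwargs": {"increments": [0,0,0,-0.0005,0,0,0,0,0,0,-0.001,0,0.0003,0,0,0,0,-0.0015,0,0.0005,0,0,0,0,-0.002,0,0.0005,0,0,0,0,-0.002,0,0.0005,0]}}

```text
t: 20.58
position: [0.6205, 0.0332, 0.0278]
tool_rot: [-0.003, 0.123, 0.992, -0.001]
wrist_force: [-13.7, -4.4, 11.7]
opening: 0.0279
```

```bash
python3 st.py
```

```text
t 20.825 pos [0.6205 0.0332 0.0278] fixt xy [0.0407 0.0233] F fixt [-11.7  -7.3] 11.3 yaw -14.086789152214038 tz [-0.86  2.65 -0.32] tilt [-0.006  -0.0006] 0.02785356748062697
```

>>> {"fn": "step_arm", "kwargs": {"increments": [0,-0.1,0,0.0004,0,-0.0002,0,0,-0.2,0,0.0008,0,-0.0004,0,0,-0.2,0,0.0008,0,-0.0004,0,0,-0.2,0,0.0008,0,-0.0004,0,0,-0.2,0,0.0008,0,-0.0004,0]}}

```text
t: 21.45
position: [0.6206, 0.0332, 0.0278]
tool_rot: [-0.0, 0.123, 0.992, -0.001]
wrist_force: [-6.5, -4.7, 3.6]
opening: 0.0277
```

```bash
python3 st.py
python3 - <<'E'
from h import *
snap('wrist','w9.png');snap('scene','scene9.png')
im=np.zeros((600,800,3),np.uint8)
im[:300]=np.clip(cv2.resize(cv2.imread('pics/w9.png')[90:260,60:512],(800,300),interpolation=cv2.INTER_CUBIC)*1.2,0,255)
im[300:,:480]=np.clip(cv2.resize(cv2.imread('pics/scene9.png')[165:290,215:415],(480,300),interpolation=cv2.INTER_CUBIC)*1.3,0,255)
im[300:,490:790]=np.clip(cv2.resize(cv2.imread('pics/scene9.png')[240:365,100:225],(300,300),interpolation=cv2.INTER_CUBIC)*1.4,0,255)
cv2.imwrite('pics/c9.png',im)
E
```

```text
t 21.7 pos [0.6206 0.0332 0.0278] fixt xy [0.0407 0.0233] F fixt [-5.9 -6.6] 3.9 yaw -14.091020542581163 tz [-1.04  1.54 -0.35] tilt [-0.001 -0.002] 0.027115797668537955
```

View pics/c9.png

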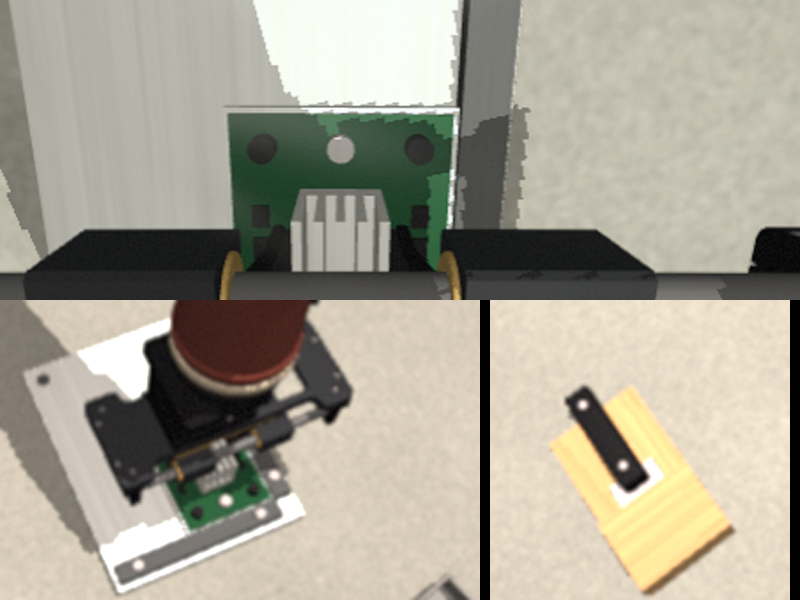

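The board's long edge lies against stop_side and its front edge against stop_end, and the scraper is still home. Forces are 5.9 N and 6.6 N on the stops and about 4 N down, steady and level. Handing in.

```bash
python3 -c "
from plant import bot
print(bot.job_done())"
```

```text
the job is handed in; nothing more can be done
None
```

I slid the scraper into the holder and let go of it. Then I laid the board on the plate and pressed it into the corner, and I handed the job in at about 22 s, still holding it.

- **Scraper:** The blade met the slot's end wall with 11 N at x = 0.549 m, where I had predicted 0.5485 m. Later pictures, including the last one, show only about 10 mm of blade outside the slot, as it should be when fully home.
- **Board:** The last reading was 5.9 N against stop_end, 6.6 N against stop_side and about 4 N down on the plate. Tilt was about 0.1°. The position stayed put when I eased the push off, which points to real contact. The final picture shows the board's edges against both stops.
- **Checks that disagreed:** The wrist camera placed the plate and board 5–7 mm off in y from the top camera. I relied mainly on the top camera, and the contact forces decided the final positions. On the first approach to stop_end part of the force was friction: it fell to 2.2 N when I eased the downward pressure. I pressed again to 11.7 N and then backed off to the final value.

No other objects were touched.

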